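# Stand the fallen etchant bottle up in its tray lane

## Task

The square amber bottle with the orange cap has fallen over in the lane of the bench tray beside the microscopes. Stand it upright on the empty middle ring mark of the lane and let go, leaving the white-capped bottle and the blue-lidded jar standing where they are.

Things in the scene. Friction and masses are not known exactly. Their poses are not given: they have to be found in the camera images.
- bottle_center (a point): Centre (on the axis, half-way up) of the fallen bottle: amber, square body 44 x 44 x 64 mm with paper label, shoulder, round orange cap 30 mm across; 92 mm high in all, this point 46 mm above its underside; about 0.17 kg. z points from underside to cap. At the start it lies on a flat side, roughly along the lane, cap to the jar, this point 22 mm above the lane floor.
- place (a point): Centre of the middle ring mark (blue ring 72 mm across, white inside) on the lane floor, 6 mm above the bench; the fallen bottle may cover part of it. y runs along the lane towards the jar, z up. The fixed grey tray's lane is 130 mm wide, 400 mm long, between white rims 8 mm above its floor.
- neighbour: The standing bottle with the white cap, of the same shape and size as the fallen one, on the ring mark about 140 mm from the middle one, on the -y side of the lane. Origin at the centre of its underside, z up. Loose; to be left alone.
- jar: A low round specimen jar with a blue lid, 47 mm across and 38 mm high, standing on the ring mark about 140 mm from the middle one, on the +y side of the lane. Origin at the centre of its underside, z up. Loose; to be left alone.
Not all that is in view belongs to the job. What is shaped like the part that bears bottle_center but green or red is not meant.

How it is judged:
By the outcome, as a careful person would: the job done as asked, in the order asked, and still so for the second after the job is handed in, with the robot touching nothing.
It also fails if it takes over 35 s, if anything falls off the work surface, if the arm or the gripper's body presses on something with over 40 N, if the wrist force passes 120 N, or if a joint passes its speed limit or range.

## Robot

A 6-joint arm with a two-finger parallel gripper is mounted at the origin on the work surface. World frame = base frame: x ahead of the robot, y to its left, z up, the work surface at z = 0. Lengths are in mm, angles in rad, forces in N, time in s.
With the tool pointing down it reaches from about 425 to 950 mm from the base axis. Payload 3.5 kg.
Tool frame: the origin (TCP) lies at the very end of the fingers, on their centre line; the grasp point (between the pads) lies 19 mm behind it; z points along the fingers, y is the direction in which the jaws open and shut (so a half turn about z gives the same grasp; the last joint's range is limited). The gripper opens to 85 mm and grips with 20 to 120 N. Pads are 22 mm wide; open, the fingers measure 114 mm over their backs; the gripper's body (76 mm by 85 mm) begins 54 mm behind the grasp point. The pads swing forward as they close: fully open they stand 13 mm farther back than shut.
Start: joints at [1.095, 0.286, 1.577, -0, 1.279, -0.15], TCP at [216.008, 639.489, 231.325] pointing down, gripper open.
Joint ranges: [-2.77, 2.77], [-0.9, 2.22], [0.21, 2.48], [-1.53, 4.67], [0.24, 2.81], [-2.84, 2.84]. Speed limits (rad/s): [2.79, 2.79, 3.14, 3.14, 3.14, 3.14].

## Interface

Orientations are given as a unit quaternion [x, y, z, w].
In Python, from bench import observe, optics, arm gives the robot as it stands. The module is installed in compiled form; this text tells all that it offers.
- The arm moves only by the tool drive_tool, never from a script. Its argument "plan" is a list that holds one entry, the list of rows, each a list of 4 numbers: the shift along the tool's x, y, z in m, then the turn about the tool's z in rad. In form: [[[dx, dy, dz, twist], ...]]. A call has exactly 5 rows; each row is the pose to reach, as a shift and turn from the pose measured when the call began, along the tool's axes at that moment; what a row does not reach only later rows make up. A row lasts 1/12 s, in which the tool goes at most 41.7 mm and 7.16 degrees, less where a joint would pass 70% of its speed; a pose out of reach is approached as far as the arm can. A call with a gripper value outside its range is refused whole. "grip" is the closure in counts, from 0 (fully open) to 255 (shut), set as the call begins (left out, the last holds). The fingers move at their own pace and stop on an object; the grip force is fixed at half the most. Time passes only in rows, so rows that repeat a pose let the fingers close, or fill a call up. It gives the time, the measured TCP pose, the force and the opening at its end, in the units of the state.
- observe(): the state, without advancing time (a new reading comes with each control period).
- optics.grab_frame(name): name is "side" or "top" or "wrist"; returns a dict with "frame" (384x512x3 uint8, blue, green, red), "fovy" (degrees; the focal length in pixels is half the picture's height over the tangent of half this angle, whatever the lens; pixels are square), "cx", "cy" (the principal point, pixels), "R" (3x3) and "t" (3): a world point X has camera coordinates R X + t; the wrist camera has in their place "tool_from_camera" (4x4, takes a point from camera to tool coordinates, whose origin is the TCP and whose axes are the flange's). Camera axes: x right, y down, z forward; pixel columns grow to the right and rows downward; lengths in mm; the calibration is good to about 2 mm. The wrist camera is an equidistant fisheye: a pixel r from the principal point sees the ray r / f radians off the axis. A picture is of the moment at which its call begins: read the wrist's pose just before it. There is no depth.
- arm.hand_in(): hands the job in, once; it reports no verdict.
The state is a dict: "time": time; "qpos": joint angles; "qd": joint speeds; "tau": joint torques, N m; "eef_pos": TCP position; "ee_rot": TCP orientation; "ft_force": force on the tool from outside, world axes, zero at the start; "moment": the same for the moment, N m; "width": opening from 0.0 (shut) to 1.0 (fully open).
Only numpy, scipy, OpenCV 4.12 (cv2) and the standard library are available. Lean on these libraries where they do the work, as an engineer would, in place of code of your own. Each camera call takes 0.05 s, during which the arm holds its last target. There are 200 camera calls.

## Working session

There is one attempt and no reset: what is moved stays moved. The work goes in short steps, Python scripts to look and compute and a tool call to move; the robot and the scene stay as the last step left them, time stands still between calls to the robot, and variables do not carry over. Pictures are saved under pics/ and viewed, about 8 in all and at most 12, crops included, and the job is handed in when it is done.

Besides the shell and the picture viewer there is one more tool, called after "Request:" in YAML: its name, and indented under it one key for each argument. drive_tool: Moves the arm, as the interface text tells. Its arguments: {"type":"object","properties":{"plan":{"type":"array"},"grip":{"type":"number"}},"required":["plan"]}

```bash
mkdir -p pics
cat > h.py <<'E'
import numpy as np, cv2
from bench import observe, optics, arm
from scipy.spatial.transform import Rotation as Ro
def K(g): 
    return g["frame"].shape[0]/2/np.tan(np.radians(g["fovy"])/2)
def ray(g,u,v,s=None):
    f=K(g); d=np.array([u-g["cx"],v-g["cy"]],float)
    if "R" in g and g["R"] is not None and "tool_from_camera" not in g:
        R=np.array(g["R"]);t=np.array(g["t"]).ravel()
        return -R.T@t, R.T@np.array([d[0]/f,d[1]/f,1])
    r=np.hypot(*d);th=r/f;c=np.array([d[0]/r*np.sin(th),d[1]/r*np.sin(th),np.cos(th)]) if r>0 else np.array([0,0,1.])
    T=np.array(g["tool_from_camera"]);R=Ro.from_quat(s["ee_rot"]).as_matrix()
    return R@T[:3,3]+np.array(s["eef_pos"]), R@T[:3,:3]@c
def onz(g,u,v,z,s=None):
    o,d=ray(g,u,v,s); return o+d*(z-o[2])/d[2]
E
python3 - <<'E'
from h import *
s=observe();print(s)
im=[]
for n in("top","side","wrist"):
    g=optics.grab_frame(n);cv2.imwrite(f"pics/{n}0.png",g["frame"]);im.append(g["frame"])
    print(n,g["fovy"],g["cx"],g["cy"],g.get("t"))
c=cv2.resize(np.hstack(im[:2]),(800,300));cv2.imwrite("pics/c0.png",c)
E
```

```text
{'time': 0.0, 'qpos': array([ 1.09500305e+00,  2.87141898e-01,  1.57818290e+00, -1.48617287e-05,
        1.27861115e+00, -1.49986525e-01]), 'qd': array([ 1.05031812e-03, -9.87668879e-04,  4.58755418e-04, -9.24140663e-04,
        5.31790557e-05, -9.86139109e-04]), 'tau': array([-5.44638333e-04, -4.06013024e+01, -2.92606813e+01, -2.77906802e-04,
        6.18139515e-03,  1.62035974e-05]), 'eef_pos': array([215.709261  , 638.90578481, 229.95984221]), 'ee_rot': array([ 1.62181593e-01,  9.86760233e-01, -1.11694865e-03, -3.53875365e-04]), 'ft_force': array([ 0.86257659, -0.02571896,  0.09002125]), 'moment': array([ 0.00416405,  0.06548259, -0.02874446]), 'width': 1.0018954611949242}
top 55.872219279955246 250.64087163916724 194.03084490289015 [-20.05242494 621.9394808  918.89450261]
side 47.819152061809454 260.69271618752293 195.47751710478684 [484.38415849 315.10377166 858.73629492]
wrist 65.70646984690485 255.24775299914515 181.84996976170208 None
```

View pics/top0.png

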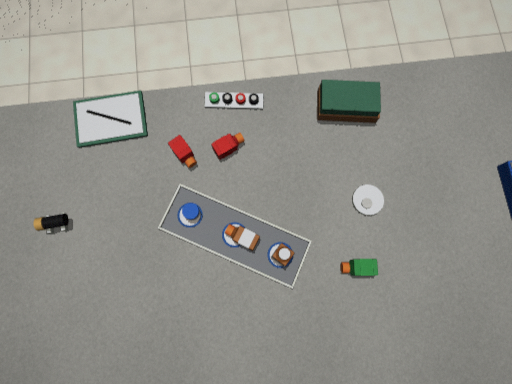

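View pics/side0.png

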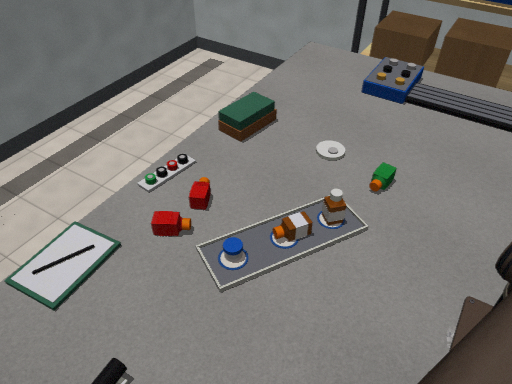

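The top view shows the fallen bottle at about (243,237) with its cap at (231,231). The jar is at (190,212), the white cap at (284,255), and the middle ring is around (235,234), partly covered. The side view agrees. Green and red decoys lie off the tray.

Run:
```python
from h import *
g=optics.grab_frame("top");f=g["frame"]
for n,p,z in[("jar lid",(190,212),44),("ncap",(284,255),98),("cap",(231,231),28),("ring?",(234,234),6),("bot",(246,239),50)]:
    print(n,onz(g,*p,z).round(1))
big=cv2.resize(f[175:295,150:320],None,fx=4.5,fy=4.5,interpolation=cv2.INTER_CUBIC)
w=optics.grab_frame("wrist");cv2.imwrite("pics/w0.png",np.hstack([cv2.resize(w["frame"],(400,300)),cv2.resize(big,(400,300))]))
print(Ro.from_quat(observe()["ee_rot"]).as_matrix().round(3)); print(np.array(w["tool_from_camera"]).round(2))
```

```text
jar lid [589.9  76.9  44. ]
ncap [ 440.4 -158.9   98. ]
cap [526.  -29.1  28. ]
ring? [519.2 -35.8   6. ]
bot [496.9 -67.7  50. ]
[[-0.947  0.32  -0.   ]
 [ 0.32   0.947 -0.001]
 [ 0.    -0.001 -1.   ]]
[[ 0.0000e+00 -9.5000e-01 -3.0000e-01  7.6210e+01]
 [ 1.0000e+00  0.0000e+00  0.0000e+00  1.1000e-01]
 [-0.0000e+00 -3.0000e-01  9.5000e-01 -1.4211e+02]
 [ 0.0000e+00  0.0000e+00  0.0000e+00  1.0000e+00]]
```

View pics/w0.png

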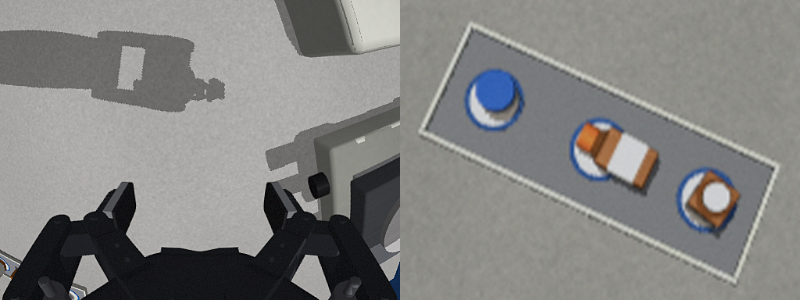

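The wrist view shows only the parking area. I'll drive over to the lane, turning so the jaws lie across the bottle.

Request:
drive_tool:
  plan:
    - [[-0.1,-0.108,0,0.12],[-0.2,-0.21,0,0.25],[-0.503,-0.542,0,0.6],[-0.503,-0.542,0,1.0],[-0.503,-0.542,0,1.89]]
  grip: 0

```text
time: 0.67
eef_pos: [302.0, 447.9, 230.9]
ee_rot: [0.458, 0.889, -0.001, 0.0]
ft_force: [1.2, 0.5, -0.0]
width: 1.001
```

```bash
cat >> h.py <<'E'
def delta(p,yang):
    s=observe();R=Ro.from_quat(s["ee_rot"]).as_matrix();d=R.T@(np.array(p,float)-s["eef_pos"])
    a=np.arctan2(R[1,1],R[0,1]);tw=-(yang-a);tw=(tw+np.pi)%(2*np.pi)-np.pi
    print("t",round(s["time"],2),"pos",s["eef_pos"].round(1),"F",s["ft_force"].round(1),"w",round(s["width"],3),"-> shift mm",d.round(1),"twist",round(tw,3))
E
python3 -c "
from h import *
delta([519,-36,230],-.645)"
```

```text
t 0.67 pos [302.  447.9 230.9] F [ 1.2  0.5 -0. ] w 1.001 -> shift mm [-520.  -104.3    1.4] twist 1.265
```

Request:
drive_tool:
  plan:
    - [[-0.52,-0.104,0,1.265],[-0.52,-0.104,0,1.265],[-0.52,-0.104,0,1.265],[-0.52,-0.104,0,1.265],[-0.52,-0.104,0,1.265]]

```text
time: 1.08
eef_pos: [387.1, 257.7, 231.4]
ee_rot: [0.709, 0.705, -0.0, 0.0]
ft_force: [1.7, 0.5, 0.4]
width: 1.001
```

```bash
python3 -c "
from h import *
delta([519,-36,230],-.645)"
```

```text
t 1.08 pos [387.1 257.7 231.4] F [1.7 0.5 0.4] w 1.001 -> shift mm [-292.9  133.5    1.7] twist 0.639
```

Request:
drive_tool:
  plan:
    - [[-0.293,0.1335,0,0.639],[-0.293,0.1335,0,0.639],[-0.293,0.1335,0,0.639],[-0.293,0.1335,0,0.639],[-0.293,0.1335,0,0.639]]

```text
time: 1.5
eef_pos: [472.2, 67.3, 231.8]
ee_rot: [0.892, 0.453, 0.0, 0.001]
ft_force: [1.0, 0.2, -0.8]
width: 1.002
```

```bash
python3 -c "
from h import *
delta([519,-36,230],-.645)"
```

```text
t 1.5 pos [472.2  67.3 231.8] F [ 1.   0.2 -0.8] w 1.002 -> shift mm [-55.7  98.7   1.9] twist 0.014
```

Request:
drive_tool:
  plan:
    - [[-0.02,0.035,0,0.014],[-0.04,0.07,0,0.014],[-0.056,0.099,0,0.014],[-0.056,0.099,0,0.014],[-0.056,0.099,0,0.014]]

```text
time: 1.92
eef_pos: [519.4, -38.0, 231.7]
ee_rot: [0.896, 0.445, 0.0, 0.0]
ft_force: [-0.2, 1.0, 0.4]
width: 0.999
```

Run:
```python
from h import *
delta([519,-36,230],-.645)
g=optics.grab_frame("wrist");cv2.imwrite("pics/w1.png",g["frame"])
```

```text
t 1.92 pos [519.4 -38.  231.7] F [-0.2  1.   0.4] w 0.999 -> shift mm [ 1.4 -1.5  1.7] twist -0.004
```

View pics/w1.png

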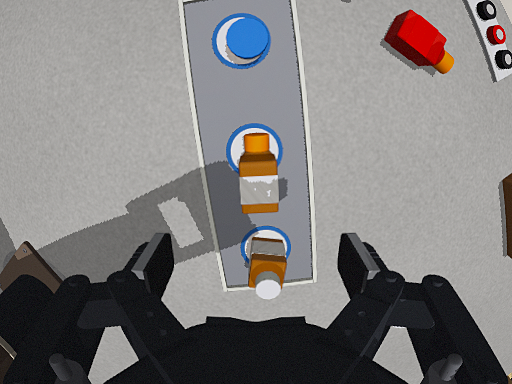

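The wrist view shows the fallen bottle centred at about (259,175), cap at (257,143) and base edge at row 213. The middle ring is at about (254,150), the jar is at (245,40) and the neighbour at (267,265). Next I'll measure them.

```bash
cat > m.py <<'E'
from h import *
from scipy.optimize import least_squares
s=observe();g=optics.grab_frame("wrist");f=g["frame"];hsv=cv2.cvtColor(f,cv2.COLOR_BGR2HSV)
blue=cv2.inRange(hsv,(100,120,50),(125,255,255));H,S,V=[hsv[...,i].astype(int) for i in range(3)]
def ring(x0,x1,y0,y1):
    v,u=np.nonzero(blue[y0:y1,x0:x1]);P=np.array([onz(g,a+x0,b+y0,6,s)[:2] for a,b in zip(u,v)])
    r=least_squares(lambda q:np.hypot(*(P-q[:2]).T)-q[2],[*P.mean(0),35],loss="soft_l1");return r.x.round(1),len(P)
print("mid",ring(215,300,115,180)); print("neigh",ring(230,305,215,280)); print("jar ring",ring(205,280,5,75))
org=((H>8)&(H<22)&(S>200)&(V>195)).astype(np.uint8)*255
n,l,st,c=cv2.connectedComponentsWithStats(org[110:220,215:300])
for i in range(1,n):
    if st[i,4]>80: print("orange",st[i]+[215,110,0,0,0],c[i]+[215,110], onz(g,*(c[i]+[215,110]),43,s).round(1))
print("px",f[143,257],f[172,257],f[206,260],hsv[143,257],hsv[172,257],hsv[206,260])
bod=((S>110)&(H<25)).astype(np.uint8)*255
lab=((S<40)&(V>140)).astype(np.uint8)*255
for nm,z in(("edge",50),):
  for v in(140,150,163,170,200,207):
    u=np.nonzero(bod[v,225:295])[0]+225
    print(v,u.min(),u.max(),onz(g,u.min(),v,28 if v<155 else 50,s).round(1),onz(g,u.max(),v,28 if v<155 else 50,s).round(1))
col=np.nonzero(bod[120:220,259])[0]+120
print("rows",col.min(),col.max(),"top z43",onz(g,257,col.min(),43,s).round(1),"base z50",onz(g,259,col.max(),50,s).round(1),"base z6",onz(g,259,col.max(),6,s).round(1))
E
python3 m.py
```

```text
mid (array([519.3, -35.6,  33.3]), 489)
neigh (array([ 448.1, -156.1,   33.5]), 343)
jar ring (array([586.6,  85.4,  26.5]), 1973)
orange [247 136  22  17 326] [257.82515337 144.04907975] [531.8 -24.4  43. ]
px [  0 145 222] [ 15  99 168] [  4  98 164] [ 20 255 222] [ 16 232 168] [ 18 249 164]
140 245 269 [521.2 -13.6  28. ] [543.7 -30.6  28. ]
150 246 269 [514.9 -23.9  28. ] [536.6 -40.2  28. ]
163 240 277 [503.6 -28.5  50. ] [536.8 -53.5  50. ]
170 240 277 [498.6 -35.   50. ] [532.  -60.1  50. ]Traceback (most recent call last):
  File "m.py", line 19, in <module>
    print(v,u.min(),u.max(),onz(g,u.min(),v,28 if v<155 else 50,s).round(1),onz(g,u.max(),v,28 if v<155 else 50,s).round(1))
            ~~~~~^^
    return umr_minimum(a, axis, None, out, keepdims, initial, where)
ValueError: zero-size array to reduction operation minimum which has no identity
```

```bash
sed -i 's/(140,150,163,170,200,207)/(138,145,151,164,170,205,209)/; s/(S>110)&(H<25)/(H<25)\&(S>90)/' m.py; sed -i 's/    u=np.nonzero(bod\[v,225:295\])\[0\]+225/    u=np.nonzero(bod[v,225:295])[0]+225\n    if len(u)==0: print(v,hsv[v,230:290:6].tolist()); continue/' m.py; python3 m.py | tail -9
```

```text
px [  0 140 220] [ 19 102 168] [  3  94 165] [ 19 255 220] [ 17 226 168] [ 17 250 165]
138 246 270 [523.4 -11.7  28. ] [545.9 -28.6  28. ]
145 246 270 [518.3 -18.3  28. ] [541.  -35.3  28. ]
151 247 270 [514.9 -24.8  28. ] [536.7 -41.2  28. ]
164 241 277 [503.6 -29.4  50. ] [536.  -53.7  50. ]
170 241 278 [499.4 -34.9  50. ] [532.8 -60.   50. ]
205 255 279 [486.5 -78.3  50. ] [509.  -95.3  50. ]
209 243 279 [472.1 -73.9  50. ] [506.  -99.4  50. ]
rows 134 213 top z43 [537.8 -13.9  43. ] base z50 [484.1 -89.3  50. ] base z6 [ 473.2 -104.8    6. ]
```

Bottle axis is at about 55.5° and the cap tip at (537.7,-14). The distance from base to tip is about 92 mm, which matches. The place is (519.3,-35.6). Both neighbour rings sit about 140 mm away, which also checks.

```bash
python3 -c "
from h import *
delta([532.5,-21.6,60],-.602)"
```

```text
t 2.07 pos [518.6 -35.5 231.7] F [ 0.8 -0.   0.3] w 1.009 -> shift mm [ 19.4   2.7 171.7] twist -0.042
```

Request:
drive_tool:
  plan:
    - [[0.0194,0.0027,0.035,-0.042],[0.0194,0.0027,0.07,-0.042],[0.0194,0.0027,0.105,-0.042],[0.0194,0.0027,0.14,-0.042],[0.0194,0.0027,0.16,-0.042]]
  grip: 75

```text
time: 2.48
eef_pos: [529.5, -19.3, 67.8]
ee_rot: [0.884, 0.467, -0.002, -0.002]
ft_force: [-0.7, -0.5, 0.2]
width: 0.71
```

Run:
```python
from h import *
delta([532.5,-21.6,10],-.602)
g=optics.grab_frame("wrist");cv2.imwrite("pics/w2.png",g["frame"])
```

```text
t 2.48 pos [529.5 -19.3  67.8] F [-0.7 -0.5  0.2] w 0.71 -> shift mm [-0.2  4.  57.8] twist 0.002
```

View pics/w2.png

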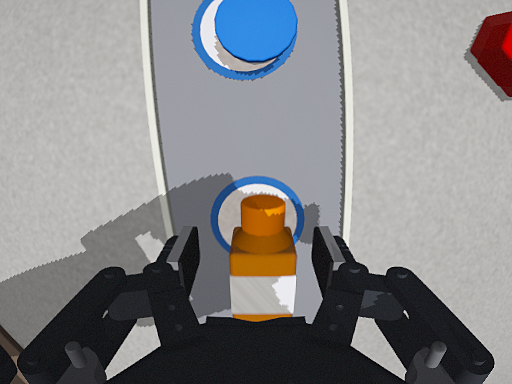

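The fingers straddle the cap (263,215), and the offset of about 4 mm in +y matches the computed shift. Now descending.

Request:
drive_tool:
  plan:
    - [[0,0.004,0.012,0],[0,0.004,0.026,0],[0,0.004,0.04,0],[0,0.004,0.052,0],[0,0.004,0.0575,0]]
  grip: 100

```text
time: 2.95
eef_pos: [529.3, -20.0, 6.5]
ee_rot: [0.884, 0.467, -0.005, -0.004]
ft_force: [0.4, 0.4, -0.2]
width: 0.611
```

Request:
drive_tool:
  plan:
    - [[0,0,0,0],[0,0,0,0],[0,0,0,0],[0,0,0,0],[0,0,0,0]]
  grip: 140

```text
time: 3.37
eef_pos: [530.0, -20.1, 7.4]
ee_rot: [0.884, 0.467, -0.004, -0.003]
ft_force: [-0.7, -0.2, -0.0]
width: 0.452
```

Run:
```python
from h import *
delta([532.5,-21.6,10],-.602)
g=optics.grab_frame("wrist");s=observe();cv2.imwrite("pics/w3.png",g["frame"])
```

```text
t 3.37 pos [530.  -20.1   7.4] F [-0.7 -0.2 -0. ] w 0.452 -> shift mm [ 0.2  2.9 -2.6] twist 0.003
```

View pics/w3.png

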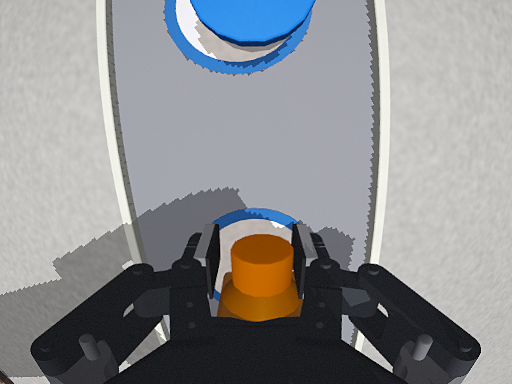

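The pads span the cap (rows 235–295), with a remaining offset of about 3 mm. I'll centre it and close gently.

Request:
drive_tool:
  plan:
    - [[0,0.003,-0.002,0],[0,0.003,-0.002,0],[0,0.003,-0.002,0],[0,0.003,-0.002,0],[0,0.003,-0.002,0]]
  grip: 160

```text
time: 3.83
eef_pos: [532.3, -21.9, 9.2]
ee_rot: [0.884, 0.467, -0.004, -0.004]
ft_force: [-0.0, 0.2, 0.2]
width: 0.371
```

Request:
drive_tool:
  plan:
    - [[0,0,0,0],[0,0,0,0],[0,0,0,0],[0,0,0,0],[0,0,0,0]]
  grip: 168

```text
time: 4.25
eef_pos: [532.4, -21.9, 9.3]
ee_rot: [0.884, 0.467, -0.004, -0.004]
ft_force: [-0.1, -0.1, 0.6]
width: 0.346
```

Request:
drive_tool:
  plan:
    - [[-0.001,0,-0.003,0],[-0.002,0,-0.006,0],[-0.003,0,-0.009,0],[-0.004,0,-0.012,0],[-0.005,0,-0.014,0]]

```text
time: 4.67
eef_pos: [529.6, -26.2, 23.6]
ee_rot: [0.884, 0.467, -0.004, -0.004]
ft_force: [-0.7, -0.3, -2.0]
width: 0.344
```

Run:
```python
from h import *
delta([532.5,-21.6,10],-.602)
a=optics.grab_frame("wrist")["frame"];b=optics.grab_frame("side")["frame"]
cv2.imwrite("pics/w4.png",np.hstack([cv2.resize(a,(400,300)),cv2.resize(b[185:290,215:355],(400,300),interpolation=2)]))
```

```text
t 4.67 pos [529.6 -26.2  23.6] F [-0.7 -0.3 -2. ] w 0.344 -> shift mm [ 5.4 -0.1 13.6] twist 0.003
```

View pics/w4.png

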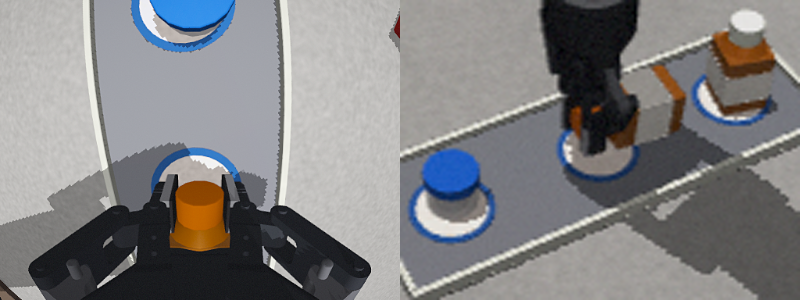

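The bottle came up flat with the full weight on the wrist (Fz -2), so I'll ease the grip count by count until it swivels in the pads.

Request:
drive_tool:
  plan:
    - [[0,0,0,0],[0,0,0,0],[0,0,0,0],[0,0,0,0],[0,0,0,0]]
  grip: 167

```text
time: 5.18
eef_pos: [529.9, -26.3, 23.7]
ee_rot: [0.884, 0.467, -0.004, -0.003]
ft_force: [0.0, 0.4, -1.2]
width: 0.346
```

Request:
drive_tool:
  plan:
    - [[0,0,0,0],[0,0,0,0],[0,0,0,0],[0,0,0,0],[0,0,0,0]]
  grip: 166

```text
time: 5.6
eef_pos: [529.9, -26.3, 23.7]
ee_rot: [0.884, 0.467, -0.004, -0.003]
ft_force: [-0.6, -1.1, -1.0]
width: 0.35
```

Request:
drive_tool:
  plan:
    - [[-0.002,0,-0.003,0],[-0.003,0,-0.006,0],[-0.005,0,-0.008,0],[-0.006,0,-0.011,0],[-0.007,0,-0.013,0]]

```text
time: 6.02
eef_pos: [526.0, -32.3, 37.2]
ee_rot: [0.884, 0.467, -0.004, -0.003]
ft_force: [-0.6, -1.0, -0.6]
width: 0.347
```

Run:
```python
from h import *
delta([532.5,-21.6,10],-.602)
a=optics.grab_frame("wrist")["frame"];b=optics.grab_frame("side")["frame"]
cv2.imwrite("pics/w5.png",np.hstack([cv2.resize(a,(400,300)),cv2.resize(b[185:290,215:355],(400,300),interpolation=2)]))
```

```text
t 6.02 pos [526.  -32.3  37.2] F [-0.6 -1.  -0.6] w 0.347 -> shift mm [12.6 -0.5 27.2] twist 0.003
```

View pics/w5.png

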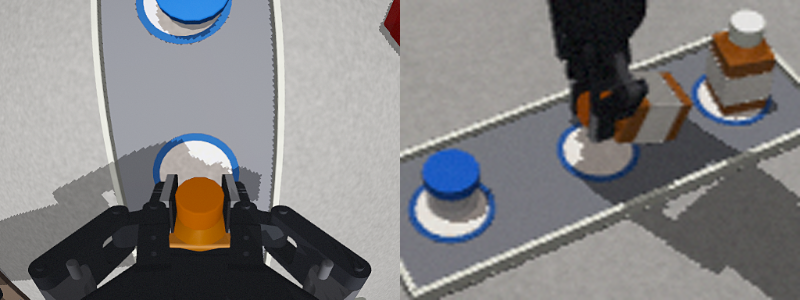

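The wrist and side views show the bottle tilting about 20° about its base edge, as the arc predicts. I'll continue the arc.

Request:
drive_tool:
  plan:
    - [[-0.004,0,-0.005,0],[-0.008,0,-0.009,0],[-0.012,0,-0.013,0],[-0.016,0,-0.017,0],[-0.02,0,-0.02,0]]

```text
time: 6.53
eef_pos: [514.9, -49.3, 57.8]
ee_rot: [0.884, 0.467, -0.004, -0.003]
ft_force: [0.7, -0.6, -1.5]
width: 0.351
```

Request:
drive_tool:
  plan:
    - [[-0.005,0,-0.004,0],[-0.01,0,-0.0075,0],[-0.016,0,-0.01,0],[-0.022,0,-0.012,0],[-0.027,0,-0.0132,0]]

```text
time: 6.95
eef_pos: [499.4, -72.3, 71.4]
ee_rot: [0.884, 0.467, -0.004, -0.003]
ft_force: [-0.2, 0.4, -2.2]
width: 0.348
```

Run:
```python
from h import *
delta([519.3,-35.6,72],-.602)
a=optics.grab_frame("wrist")["frame"];b=optics.grab_frame("side")["frame"]
cv2.imwrite("pics/w6.png",np.hstack([cv2.resize(a,(400,300)),cv2.resize(b[165:270,215:355],(400,300),interpolation=2)]))
```

```text
t 6.95 pos [499.4 -72.3  71.4] F [-0.2  0.4 -2.2] w 0.348 -> shift mm [41.5 -4.3 -0.7] twist 0.003
```

View pics/w6.png

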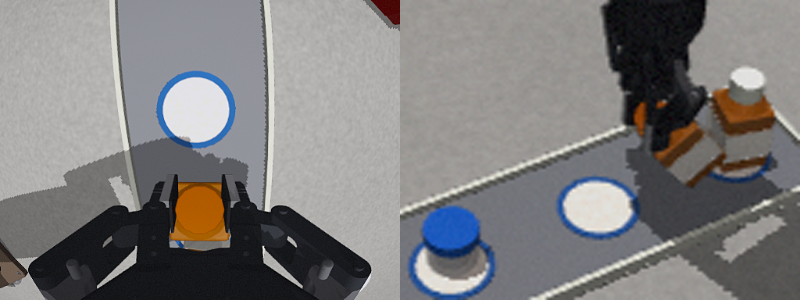

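Tilt is now roughly 50° and the bottle hangs free (Fz -2.2). The middle ring is fully visible at about (196,108) in the left half. I'll remeasure it, then lift and carry the bottle towards the jar to finish the roll-up on the ring.

```bash
cat > r.py <<'E'
from h import *
from scipy.optimize import least_squares
s=observe();g=optics.grab_frame("wrist");hsv=cv2.cvtColor(g["frame"],cv2.COLOR_BGR2HSV)
b=cv2.inRange(hsv,(100,120,50),(125,255,255));b[:85]=0;b[195:]=0
v,u=np.nonzero(b);k=(u>190)&(u<310);P=np.array([onz(g,a,c,6,s)[:2] for a,c in zip(u[k],v[k])])
r=least_squares(lambda q:np.hypot(*(P-q[:2]).T)-q[2],[519,-36,34],loss="soft_l1");print(r.x,len(P))
E
python3 r.py
```

```text
[519.51832095 -35.50060245  33.16447774] 2173
```

Request:
drive_tool:
  plan:
    - [[0.001,0,-0.004,0],[0.004,-0.001,-0.008,0],[0.01,-0.002,-0.011,0],[0.018,-0.003,-0.013,0],[0.027,-0.004,-0.014,0]]

```text
time: 7.52
eef_pos: [512.4, -46.7, 85.7]
ee_rot: [0.885, 0.467, -0.003, -0.003]
ft_force: [-0.5, -1.0, -1.7]
width: 0.351
```

Request:
drive_tool:
  plan:
    - [[0.01,0,0,0],[0.02,0,0,0],[0.03,0,0,0],[0.039,0,0,0],[0.045,0,0,0]]

```text
time: 7.93
eef_pos: [538.4, -8.3, 85.4]
ee_rot: [0.884, 0.467, -0.003, -0.003]
ft_force: [-0.2, -0.6, -1.8]
width: 0.351
```

Run:
```python
from h import *
delta([519.3,-35.6,72],-.602)
b=optics.grab_frame("side")["frame"];cv2.imwrite("pics/w7.png",cv2.resize(b[165:270,215:355],(560,420),interpolation=2))
```

```text
t 7.93 pos [538.4  -8.3  85.4] F [-0.2 -0.6 -1.8] w 0.351 -> shift mm [-33.2  -0.3  13.5] twist 0.003
```

View pics/w7.png

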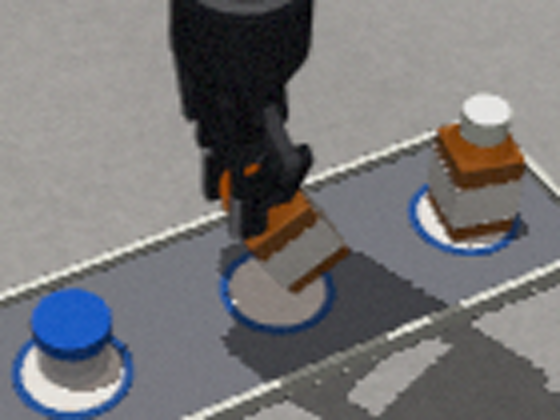

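Hanging at about 48° over the ring. I'll shift it further towards the jar and lower it until the base edge touches, then roll up backwards.

Request:
drive_tool:
  plan:
    - [[0.006,0,0.003,0],[0.013,0,0.008,0],[0.02,0,0.014,0],[0.026,0,0.018,0],[0.029,0,0.0205,0]]

```text
time: 8.4
eef_pos: [556.7, 16.8, 65.8]
ee_rot: [0.884, 0.467, -0.001, -0.002]
ft_force: [0.4, 2.0, 5.2]
width: 0.347
```

Request:
drive_tool:
  plan:
    - [[0,0,0.001,0],[-0.004,0,-0.001,0],[-0.009,0,-0.0035,0],[-0.014,0,-0.0055,0],[-0.02,0,-0.007,0]]

```text
time: 8.82
eef_pos: [544.4, -0.6, 72.4]
ee_rot: [0.884, 0.467, -0.002, -0.002]
ft_force: [-0.4, -0.1, -0.3]
width: 0.35
```

Request:
drive_tool:
  plan:
    - [[-0.005,0,-0.001,0],[-0.011,0,-0.0015,0],[-0.017,0,-0.002,0],[-0.023,0,-0.002,0],[-0.028,0,-0.0015,0]]

```text
time: 9.23
eef_pos: [528.9, -24.1, 74.7]
ee_rot: [0.885, 0.466, -0.001, -0.002]
ft_force: [0.6, 4.0, 9.3]
width: 0.346
```

Run:
```python
from h import *
delta([519.5,-35.5,70.3],-.602)
b=optics.grab_frame("side")["frame"];cv2.imwrite("pics/w8.png",cv2.resize(b[165:270,215:355],(560,420),interpolation=2))
```

```text
t 9.23 pos [528.9 -24.1  74.7] F [0.6 4.  9.3] w 0.346 -> shift mm [-14.7  -1.3   4.4] twist 0.002
```

View pics/w8.png

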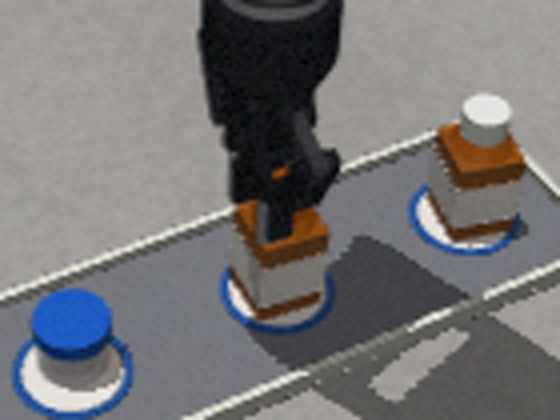

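Nearly upright, with the base edge pressing lightly (9 N). Finishing the arc.

Request:
drive_tool:
  plan:
    - [[-0.004,0,0.0,0],[-0.008,0,0.0005,0],[-0.012,-0.001,0.0015,0],[-0.0147,-0.0013,0.0025,0],[-0.0147,-0.0013,0.003,0]]

```text
time: 9.7
eef_pos: [522.8, -35.3, 77.7]
ee_rot: [0.885, 0.465, 0.002, -0.002]
ft_force: [-2.1, 8.1, 23.7]
width: 0.348
```

```bash
cat > v.py <<'E'
from h import *
import sys
delta([519.5,-35.5,70.3],-.602)
b=optics.grab_frame("side")["frame"];c=optics.grab_frame("wrist")["frame"]
cv2.imwrite(sys.argv[1],np.hstack([cv2.resize(c,(400,420)),cv2.resize(b[175:265,260:340],(400,420),interpolation=2)]))
E
python3 v.py pics/w9.png
```

```text
t 9.7 pos [522.8 -35.3  77.7] F [-2.1  8.1 23.7] w 0.348 -> shift mm [-2.1 -2.6  7.4] twist -0.001
```

View pics/w9.png

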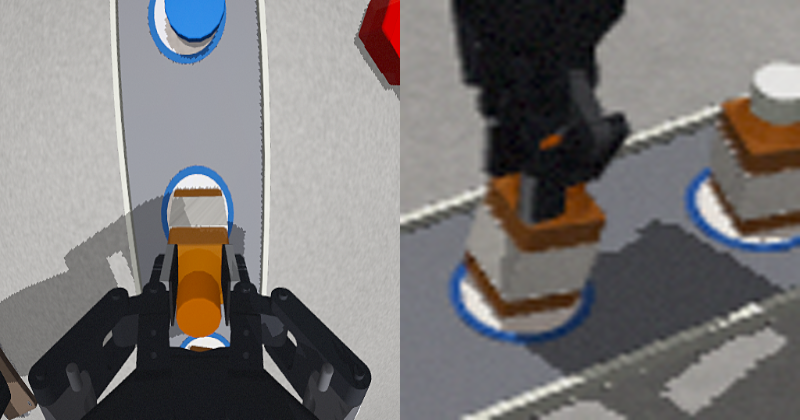

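The bottle is now slightly past vertical (cap leaning to the neighbour), pressed at 24 N. I'll relieve the force and measure where the base sits.

Request:
drive_tool:
  plan:
    - [[0,0,-0.001,0],[0,0,-0.001,0],[0,0,-0.002,0],[0,0,-0.002,0],[0,0,-0.002,0]]

```text
time: 10.22
eef_pos: [522.3, -34.9, 79.4]
ee_rot: [0.885, 0.465, 0.002, -0.003]
ft_force: [-1.5, 2.6, 5.0]
width: 0.346
```

```bash
cat > b.py <<'E'
from h import *
s=observe();g=optics.grab_frame("wrist");hsv=cv2.cvtColor(g["frame"],cv2.COLOR_BGR2HSV);R=Ro.from_quat(s["ee_rot"]).as_matrix()
delta([519.5,-35.5,70.3],-.602)
br=((hsv[...,0]<25)&(hsv[...,1]>150)).astype(np.uint8)
for u in(240,252,264):
    r=np.nonzero(br[100:240,u])[0]+100
    runs=np.split(r,np.nonzero(np.diff(r)>2)[0]+1)
    print(u,[(int(k[0]),int(k[-1])) for k in runs if len(k)], "base edge z6 rel place along tool x,y:",(R.T@(onz(g,u,r[0],6,s)-[519.5,-35.5,6]))[:2].round(1), "if z10",(R.T@(onz(g,u,r[0],10,s)-[519.5,-35.5,10]))[:2].round(1))
rows=[r for r in range(r[0]+2,r[0]+6)]
for r in rows[:2]:
    uu=np.nonzero(br[r,200:310])[0]+200; print(r,uu.min(),uu.max(),(R.T@(onz(g,uu.min(),r,8,s)-[519.5,-35.5,8]))[:2].round(1),(R.T@(onz(g,uu.max(),r,8,s)-[519.5,-35.5,8]))[:2].round(1))
E
python3 b.py
```

```text
t 10.27 pos [522.4 -34.8  79.4] F [-1.7  2.3  6.4] w 0.349 -> shift mm [-2.2 -2.   9.1] twist -0.001
240 [(175, 179), (205, 239)] base edge z6 rel place along tool x,y: [16.9 -9.8] if z10 [18.1 -9.6]
252 [(174, 177), (204, 239)] base edge z6 rel place along tool x,y: [17.7 -0.8] if z10 [18.8 -0.7]
264 [(172, 176), (202, 239)] base edge z6 rel place along tool x,y: [19.3  8.3] if z10 [20.4  8.1]
174 246 277 [18.3 -5.2] [18.3 17.9]
175 237 278 [ 17.5 -12. ] [17.5 18.7]
```

Run:
```python
from h import *
s=observe();g=optics.grab_frame("wrist");f=g["frame"];hsv=cv2.cvtColor(f,cv2.COLOR_BGR2HSV);R=Ro.from_quat(s["ee_rot"]).as_matrix()
print(hsv[290,253],hsv[262,253],hsv[230,253],hsv[212,253])
m=((hsv[...,0]>8)&(hsv[...,0]<25)&(hsv[...,1]>200)&(hsv[...,2]>205)).astype(np.uint8);m[:245]=0
n,l,st,c=cv2.connectedComponentsWithStats(m);i=1+np.argmax(st[1:,4]);print(st[i],c[i])
for z in(94,98):print(z,(R.T@(onz(g,*c[i],z,s)-[519.5,-35.5,z]))[:2].round(1))
d=f[150:320,200:310];cv2.imwrite("pics/w10.png",cv2.resize(d,None,fx=3.4,fy=3.4))
w=[]
for v in (206,212):
  for z in(68,70): w.append((R.T@(onz(g,252,v,z,s)-[519.5,-35.5,z]))[:2].round(1))
print(w, "TCP rel",(R.T@(np.array(s["eef_pos"])-[519.5,-35.5,0]))[:2].round(1))
```

```text
[ 16 255 186] [ 15 255 173] [ 17 255 173] [ 16 212 118]
[283 264   1   2   2] [283.  264.5]
94 [-5.4 16.1]
98 [-2.8 15.6]
[array([16.5,  0.1]), array([17.2,  0.1]), array([12.8,  0.1]), array([13.7,  0.1])] TCP rel [2.6 1.7]
```

The viewer limit is reached, so I'll check the tilt numerically: the front face's top edge (z=70) should lie at the same along-lane value as the base edge.

```bash
cat > t.py <<'E'
from h import *
s=observe();g=optics.grab_frame("wrist");f=g["frame"];hsv=cv2.cvtColor(f,cv2.COLOR_BGR2HSV);R=Ro.from_quat(s["ee_rot"]).as_matrix()
loc=lambda u,v,z:(R.T@(onz(g,u,v,z,s)-[519.5,-35.5,z]))[:2].round(1).tolist()
print("V@252",[(r,int(hsv[r,252,1]),int(hsv[r,252,2])) for r in range(166,310,2)])
print({r:loc(252,r,70) for r in (208,212,216,220,224,228)}, "captop", {r:loc(252,r,98) for r in(265,275,285,295,300,305,310)})
E
python3 t.py
```

```text
V@252 [(166, 3, 239), (168, 4, 241), (170, 1, 241), (172, 4, 197), (174, 220, 110), (176, 220, 115), (178, 126, 107), (180, 6, 173), (182, 10, 172), (184, 10, 175), (186, 9, 169), (188, 8, 169), (190, 10, 172), (192, 9, 171), (194, 10, 175), (196, 11, 170), (198, 10, 175), (200, 7, 174), (202, 18, 196), (204, 190, 122), (206, 176, 129), (208, 196, 117), (210, 188, 121), (212, 205, 117), (214, 203, 117), (216, 200, 140), (218, 223, 176), (220, 255, 173), (222, 255, 172), (224, 255, 174), (226, 255, 172), (228, 255, 173), (230, 255, 173), (232, 255, 174), (234, 255, 173), (236, 255, 173), (238, 255, 174), (240, 255, 141), (242, 255, 141), (244, 255, 142), (246, 255, 140), (248, 255, 142), (250, 255, 144), (252, 255, 143), (254, 255, 143), (256, 255, 143), (258, 255, 146), (260, 255, 141), (262, 255, 172), (264, 255, 190), (266, 255, 187), (268, 255, 189), (270, 255, 187), (272, 255, 188), (274, 255, 188), (276, 255, 187), (278, 255, 187), (280, 255, 188), (282, 255, 187), (284, 255, 186), (286, 255, 185), (288, 255, 187), (290, 255, 187), (292, 255, 186), (294, 255, 187), (296, 255, 185), (298, 255, 185), (300, 255, 188), (302, 145, 151), (304, 200, 198), (306, 201, 190), (308, 20, 195)]
{208: [16.1, 0.1], 212: [13.7, 0.1], 216: [11.3, 0.1], 220: [8.8, 0.1], 224: [6.3, 0.1], 228: [3.8, 0.1]} captop {265: [-3.0, 0.4], 275: [-9.0, 0.4], 285: [-15.4, 0.4], 295: [-22.1, 0.3], 300: [-25.6, 0.3], 305: [-29.1, 0.3], 310: [-32.8, 0.3]}
```

Findings: tilt is about 6° towards the neighbour, with the base front edge at +18 mm (ideal +22). The fingertips rode up on the shoulder, which explains the extra height and force. I'll raise slightly and pull the cap forward to vertical, then recheck.

Request:
drive_tool:
  plan:
    - [[0.002,0,-0.002,0],[0.004,0,-0.003,0],[0.007,0,-0.003,0],[0.01,0,-0.003,0],[0.01,0,-0.003,0]]

```text
time: 10.78
eef_pos: [528.0, -26.2, 81.9]
ee_rot: [0.885, 0.466, 0.002, -0.003]
ft_force: [-0.0, -0.6, -1.6]
width: 0.35
```

```bash
cat > t2.py <<'E'
from h import *
s=observe();g=optics.grab_frame("wrist");f=g["frame"];hsv=cv2.cvtColor(f,cv2.COLOR_BGR2HSV).astype(int);R=Ro.from_quat(s["ee_rot"]).as_matrix()
delta([519.5,-35.5,80],-.602)
loc=lambda u,v,z:(R.T@(onz(g,u,v,z,s)-[519.5,-35.5,z]))[:2].round(1).tolist()
u=252;br=(hsv[...,0]<25)&(hsv[...,1]>150)
r=np.nonzero(br[100:320,u])[0]+100;base=r[0]
ed=[q for q in range(base+25,318) if abs(hsv[q+1,u,2]-hsv[q-1,u,2])>=14 or abs(hsv[q+1,u,1]-hsv[q-1,u,1])>60]
print("base row",base,loc(u,base,6),"edges",[(q,int(hsv[q+2,u,2]),loc(u,q,70)[0],loc(u,q,98)[0]) for q in ed])
for q in(base+10,base+20):
    lab=np.nonzero((hsv[q,:,1]<30)&(hsv[q,:,2]>150))[0];lab=lab[(lab>200)&(lab<310)];print("label row",q,lab.min(),lab.max(),[loc(a,q,26)for a in(lab.min(),lab.max())])
E
python3 t2.py
```

```text
t 10.83 pos [527.9 -26.4  81.9] F [-0.2  0.1 -2.2] w 0.35 -> shift mm [-12.3  -1.8   1.9] twist -0.0
base row 183 [20.2, -1.1] edges [(212, 160, 22.9, 34.7), (213, 175, 22.3, 34.2), (214, 170, 21.7, 33.7), (233, 129, 9.7, 23.8), (234, 129, 9.0, 23.3), (250, 195, -1.8, 14.5), (251, 190, -2.5, 13.9), (252, 190, -3.2, 13.3), (295, 171, -36.3, -13.8), (296, 171, -37.2, -14.5), (297, 166, -38.1, -15.2), (308, 199, -47.9, -23.3), (309, 193, -48.8, -24.0), (310, 190, -49.7, -24.8), (313, 254, -52.5, -27.1), (314, 238, -53.5, -27.9), (315, 235, -54.4, -28.6), (316, 238, -55.4, -29.4)]
label row 193 283 309 [[19.0, 21.1], [18.9, 39.8]]
label row 203 243 309 [[11.4, -7.3], [11.3, 40.3]]
```

Now vertical within about 1°: base edge +20, body top edge +22, cap top centred at -0.5 mm. It's hanging just clear (Fz -2), so I'll lower it to touch and release.

Request:
drive_tool:
  plan:
    - [[0,0,0.0005,0],[0,0,0.001,0],[0,0,0.0015,0],[0,0,0.002,0],[0,0,0.002,0]]

```text
time: 11.25
eef_pos: [528.0, -26.4, 80.2]
ee_rot: [0.885, 0.466, 0.002, -0.003]
ft_force: [-0.8, 0.7, 1.8]
width: 0.348
```

```bash
python3 t2.py
```

```text
t 11.3 pos [528.  -26.4  80.2] F [-0.9  1.6  1.5] w 0.348 -> shift mm [-12.4  -1.8   0.1] twist -0.0
base row 184 [19.8, -1.0] edges [(213, 164, 22.9, 34.8), (214, 177, 22.3, 34.3), (215, 167, 21.7, 33.8), (234, 127, 9.8, 24.1), (235, 128, 9.1, 23.6), (251, 199, -1.6, 14.8), (252, 192, -2.2, 14.3), (297, 173, -36.7, -13.9), (298, 165, -37.6, -14.6), (299, 165, -38.5, -15.3), (309, 201, -47.4, -22.6), (310, 193, -48.3, -23.3), (311, 191, -49.2, -24.1), (314, 254, -52.0, -26.4), (315, 240, -52.9, -27.1), (316, 236, -53.9, -27.9), (317, 240, -54.9, -28.7)]
label row 194 280 309 [[18.7, 19.0], [18.7, 39.6]]
label row 204 240 309 [[11.2, -9.2], [11.1, 40.1]]
```

Request:
drive_tool:
  plan:
    - [[0,0,0,0],[0,0,0,0],[0,0,0,0],[0,0,0,0],[0,0,0,0]]
  grip: 155

```text
time: 11.72
eef_pos: [527.9, -26.4, 80.0]
ee_rot: [0.885, 0.466, 0.002, -0.003]
ft_force: [-0.2, 0.3, -0.3]
width: 0.396
```

Request:
drive_tool:
  plan:
    - [[0,0,0,0],[0,0,0,0],[0,0,0,0],[0,0,0,0],[0,0,0,0]]
  grip: 90

```text
time: 12.13
eef_pos: [528.0, -26.5, 80.0]
ee_rot: [0.885, 0.466, 0.002, -0.003]
ft_force: [-0.0, -0.5, 0.2]
width: 0.647
```

Request:
drive_tool:
  plan:
    - [[0,0,-0.02,0],[0,0,-0.045,0],[0,0,-0.08,0],[0,0,-0.11,0],[0,0,-0.13,0]]

```text
time: 12.55
eef_pos: [529.2, -27.6, 213.7]
ee_rot: [0.885, 0.466, 0.003, -0.001]
ft_force: [0.8, 0.0, -0.1]
width: 0.648
```

```bash
cat > fin.py <<'E'
from h import *
delta([519.5,-35.5,231],-.602)
s=observe();g=optics.grab_frame("wrist");f=g["frame"];hsv=cv2.cvtColor(f,cv2.COLOR_BGR2HSV).astype(int);R=Ro.from_quat(s["ee_rot"]).as_matrix()
cv2.imwrite("pics/f.png",f)
loc=lambda u,v,z:(R.T@(onz(g,u,v,z,s)-[519.5,-35.5,z]))[:2].round(1).tolist()
m=((hsv[...,0]<25)&(hsv[...,1]>235)&(hsv[...,2]>178)).astype(np.uint8)
n,l,st,c=cv2.connectedComponentsWithStats(m)
for i in range(1,n):
    if st[i,4]>60: print("cap wrist",st[i],c[i].round(1),"z98",loc(*c[i],98))
P=[]
for nm in("top","side"):
    t=optics.grab_frame(nm);h=cv2.cvtColor(t["frame"],cv2.COLOR_BGR2HSV).astype(int)
    b=((h[...,0]<16)&(h[...,1]>200)&(h[...,2]>120)).astype(np.uint8)
    y,x=(200,215) if nm=="top" else(185,260)
    n,l,st,c=cv2.connectedComponentsWithStats(b[y:y+80,x:x+70])
    for i in range(1,n):
        if st[i,4]>12: p=c[i]+[x,y]; print(nm,st[i],p.round(1),onz(t,*p,98).round(1),onz(t,*p,28).round(1))
E
python3 fin.py
```

```text
t 12.55 pos [529.2 -27.6 213.7] F [ 0.8  0.  -0.1] w 0.648 -> shift mm [-11.8  -3.5 -17.3] twist -0.0
cap wrist [ 409   27   48   57 1380] [432.9  55.3] z98 [136.0, 174.6]
cap wrist [505  46   7  19  67] [507.6  54.4] z98 [158.4, 287.1]
cap wrist [448  70  16  23 207] [455.8  82.1] z98 [113.3, 204.8]
cap wrist [235 176  32  30 719] [250.2 190. ] z98 [0.8, -1.1]
side [65 12  5  8 18] [327.6 200.2] [ 453.2 -121.2   98. ] [ 477.7 -194.2   28. ]
side [21 23 11 10 80] [286.  211.7] [519.2 -34.   98. ] [550.1 -98.4  28. ]
side [15 31 23 13 97] [284.  222.5] [506.2  -0.7  98. ] [535.9 -61.8  28. ]
```

The wrist and side cameras both put the cap at z=98 within 2 mm of the place, so the bottle stands upright. I'll check the neighbours, then hand in.

Run:
```python
from h import *
a=cv2.imread("pics/side0.png");b=optics.grab_frame("side")["frame"]
for nm,(x0,x1,y0,y1),lo,hi in(("jar",(215,255,230,272),(100,150,60),(125,255,255)),("ncap",(325,347,186,202),(0,0,140),(180,45,255))):
    r=[]
    for f in(a,b):
        m=cv2.inRange(cv2.cvtColor(f[y0:y1,x0:x1],cv2.COLOR_BGR2HSV),lo,hi);M=cv2.moments(m,True);r.append((round(M["m10"]/M["m00"]+x0,2),round(M["m01"]/M["m00"]+y0,2),M["m00"]))
    print(nm,r)
print(arm.hand_in())
```

```text
jar [(232.47, 249.67, 383.0), (232.46, 249.64, 375.0)]
ncap [(336.47, 191.69, 87.0), (336.44, 191.18, 239.0)]
the job is handed in; nothing more can be done
None
```

The amber bottle now stands upright on the middle ring, released and clear of the gripper. I handed the job in at about 12.7 s on the robot's clock.

**How it was done:** I gripped the orange cap gently across the lane and let the bottle pivot in the pads about its base edge. I then carried it over the ring, rolled it past the last of the tilt and straightened it. After that I lowered it until it just touched and let go.

**Last checks:**
- **Position:** The wrist camera put the cap at its upright height (98 mm), about 1 mm from the ring centre. The side camera agreed within 2 mm.
- **Tilt:** Just before release the bottle was vertical to within about 1°.
- **Jar and white-capped bottle:** In the side view the jar is unmoved. The white cap's centre shifted by 0.5 px at most. Its mask area went from 87 to 239 px, probably because of changed shadow, so that check is weaker.
- **Forces:** The wrist force peaked at about 25 N in the readings taken at the end of each move. That was when the fingertips rode up on the bottle's shoulder during the roll-up.

**What fell short:** The top camera's colour mask found no cap, so it gave no confirmation. I had used all 12 picture views before the release, so the final state was checked only by measurement, not by eye.

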